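# Close the sunken purge knob on an instrument module

### The arm

A 7-joint arm with a two-finger parallel gripper is mounted at the origin on the work surface. World frame = base frame: x ahead of the robot, y to its left, z up, the work surface at z = 0. Lengths are in m, angles in rad, forces in N, time in s.
With the tool pointing down it reaches from about 0.4 to 0.875 m from the base axis. Payload 19.3 kg.
Tool frame: the origin (TCP) lies at the very end of the fingers, on their centre line; the grasp point (between the pads) lies 19 mm behind it; z points along the fingers, y is the line along which they close (so a half turn about z gives the same grasp; the last joint's range is limited). The gripper opens to 85 mm and grips with 20 to 120 N. Pads are 22 mm wide; open, the fingers measure 114 mm over their backs; the gripper's body (76 mm by 85 mm) begins 54 mm behind the grasp point. The pads swing forward as they close: fully open they stand 13 mm farther back than shut.
Start: joints at [1.245, 0.521, -0.036, 1.599, 0.021, 1.021, -0.113], TCP at [0.158, -0.605, 0.231] pointing down, gripper open.
Joint ranges: [-2.91, 2.91], [-0.3, 2.13], [-1.5, 1.42], [0.17, 2.43], [-1.26, 4.41], [0.16, 1.93], [-2.52, 2.52]. Speed limits (rad/s): [1.89, 1.89, 2.39, 2.39, 3.01, 3.01, 3.01].

### API

Orientations are given as [roll, pitch, yaw] about the fixed x, y, z axes, in that order (R = Rz(yaw) Ry(pitch) Rx(roll)).
In Python, from workcell import bot gives the robot as it stands.
- The arm moves only by the shell command python3 -m crank 'ROWS' [FORCE]. ROWS is a JSON object of lists of equal length, an entry for each row: "travel": the shift along the world's x, y, z in cm, a list of three; "turn": the turn, a rotation vector about the world's x, y, z in degrees, a list of three; "gripper": the closure, from 0 (fully open) to 1 (shut). A call has exactly 5 rows; each row is the pose to reach, as a shift and turn from the pose commanded when the call began; what a row does not reach only later rows make up. A row lasts 1/10 s, in which the tool goes at most 50 mm and 8.59 degrees, less where a joint would pass 70% of its speed; a pose out of reach is approached as far as the arm can. A call with a gripper value outside its range is refused whole. The fingers move at their own pace and stop on an object; FORCE is the grip in N (left out, the last holds). Time passes only in rows, so rows that repeat a pose let the fingers close, or fill a call up. It gives the time, the measured TCP pose, the force, the opening and the grip force at its end, in the units of the state.
- bot.observe(): the state, without advancing time (a new reading comes with each control period).
- bot.grab_frame(name): name is "side" or "top"; returns a dict with "pixels" (400x640x3 uint8, red, green, blue), "fx", "fy", "cx", "cy" (pixels), "dist" ([k1, k2, p1, p2, k3] as OpenCV has them; the pictures are not rectified), "extrinsics" (4x4, takes a point from world to camera coordinates). Camera axes: x right, y down, z forward; pixel columns grow to the right and rows downward; lengths in m; the calibration is good to about 2 mm. A picture is of the moment at which its call begins. There is no depth.
- bot.job_done(): hands the job in; it is judged then, once.
The state is a dict: "clock": time; "qpos": joint angles; "qd": joint speeds; "joint_efforts": joint torques, N m; "position": TCP position; "tool_rot": TCP orientation; "force": force on the tool from outside, world axes, zero at the start; "moment": the same for the moment, N m; "grip_width": finger opening in m; "finger_force": force on a finger pad.
Only numpy, scipy, OpenCV 4.12 (cv2) and the standard library are available. Lean on these libraries where they do the work, as an engineer would, in place of code of your own. Each camera call takes 0.05 s, during which the arm holds its last target. There are 200 camera calls.

### The job

On the white instrument module, slide the clear shutter fully open, turn the small black bar knob sunk in the well beneath it clockwise (seen from above) until it comes up snug against its soft seat, finger-tight but not forced, and let go of it there. Then slide the shutter fully closed over the well again. Be gentle with the housing and leave the vial tray, the jar and the beaker alone.

Things in the scene. Friction and masses are not known exactly. Their poses are not given: they have to be found in the camera images.
- module: white instrument module fixed to the bench, 320 (x) x 400 (y) x 140 mm high; origin: centre of its underside, z up. Its top is flat at 140 mm, but for two aluminium rails 7 mm high along y, 48 to 54 mm either side (x) of the well's axis, and a cross-bar joining them 47 to 53 mm from that axis towards -y.
- well_mouth (a point): centre of the mouth of the round well sunk in the module's top, level with the top, at (0, -70, 140) mm in the module's frame; axes as the module's. The well is 72 mm across and 34 mm deep; the knob stands in its centre and 30 mm remain beside the bar for each finger: open the fingers only a little before going in.
- knob: black bar knob in the well, under the clear shutter at first; origin: on its vertical axis at the well's floor, z up. A disc 34 mm across, 6 mm thick, carries a bar 30 mm long (knob's x), 12 mm thick (knob's y), from 6 to 28 mm above the origin (top 6 mm below the module's top). Clockwise lowers its yaw; it turns freely with 0.04 N m and stays where it is left.
- knob_top (a point): centre of the top of the knob's bar, 28 mm above its origin. The seat, hidden below, is met 0.5 to 1.35 rad clockwise of the start, differently each time. From touch the torque rises 1.5 N m per rad. Snug: 0.07 N m or more above that of free turning, for 0.2 s; damaged at 0.28 above it; aim for 0.14 above. Let go, it stays on the seat.
- shutter (a joint): travel of the clear shutter along the module's +y: 0 = closed over the well (stop), 0.092 m = fully open (stop). It slides with about 2 N, stays where it is left and cannot lift off.
- shutter_grip (a point): centre of the top of the shutter's grip: an upright grey rib 36 mm long (module's x), 12 mm thick (module's y, the sliding direction), 20 mm high, on the clear 94 x 88 x 4 mm shutter plate. Axes as the module's. With the shutter closed the rib stands 30 mm to the +y side of the knob's axis.
- vial_tray: loose grey tray, 70 x 90 mm, with six small amber vials, 37 mm high in all, on the module's top; origin: centre of its underside. Not to be moved.
- reagent: loose amber jar with a white cap, 68 mm across, 125 mm high, on the bench at the module's -y side; origin: centre of its underside. Not to be moved.
- beaker: loose glass beaker, 72 mm across, 85 mm high, on the bench at the module's +y side; origin: centre of its underside. Not to be moved.

How it is judged:
By the outcome, as a careful person would: the job done as asked, in the order asked, and still so for the second after the job is handed in, with the robot touching nothing.
It also fails if it takes over 72 s, if anything falls off the work surface, if the arm or the gripper's body presses on something with over 40 N, if the wrist force passes 120 N, or if a joint passes its speed limit or range.

## Working session

There is one attempt and no reset: what is moved stays moved. The work goes in short steps, Python scripts to look and compute and a shell command to move; the robot and the scene stay as the last step left them, time stands still between calls to the robot, and variables do not carry over. Pictures are saved under pics/ and viewed, at most 10 in all, crops included, and the job is handed in when it is done.

```bash
ls; mkdir -p pics
python3 - <<'E'
from workcell import bot
import cv2,numpy as np
o=bot.observe();print(o)
for n in("side","top"):
    f=bot.grab_frame(n);cv2.imwrite(f"pics/{n}0.png",f["pixels"][:,:,::-1]);print({k:np.round(v,4).tolist() for k,v in f.items() if k!="pixels"})
E
```

```text
pics
{'clock': 0.0, 'qpos': array([ 1.24479491,  0.52201418, -0.0363199 ,  1.60002098,  0.02117379,
        1.0210872 , -0.11276986]), 'qd': array([-0.00086394,  0.00112396,  0.00071848, -0.00024587, -0.00199382,
       -0.00058682, -0.00034097]), 'joint_efforts': array([-7.79072197e-04, -9.27136016e+01,  1.97946019e+00, -3.69934165e+01,
        1.77843153e-02,  8.23680457e-03, -7.73483634e-06]), 'position': array([ 0.15801737, -0.60433862,  0.23072106]), 'tool_rot': array([-3.14044863e+00,  6.34039318e-05,  2.55801637e-01]), 'force': array([ 1.05977368, -0.12681397, -0.5970342 ]), 'moment': array([-0.01181321, -0.00275573,  0.02225957]), 'finger_force': 0.0, 'grip_width': 0.08519837483954247}
{'fx': 361.7078, 'fy': 361.7078, 'cx': 322.8233, 'cy': 205.7031, 'dist': [-0.0058, 0.0, 0.0, 0.0, 0.0], 'extrinsics': [[0.8808, 0.4735, 0.0027, -0.5687], [0.3184, -0.588, -0.7436, -0.0571], [-0.3505, 0.6558, -0.6687, 1.0719], [0.0, 0.0, 0.0, 1.0]]}
{'fx': 456.6416, 'fy': 456.6416, 'cx': 320.0084, 'cy': 196.1049, 'dist': [-0.1227, 0.0, 0.0, 0.0, 0.0], 'extrinsics': [[-0.0041, -0.9999, -0.0167, 0.0923], [-0.9958, 0.0056, -0.0913, 0.6248], [0.0914, 0.0163, -0.9957, 1.1573], [0.0, 0.0, 0.0, 1.0]]}
```

View pics/side0.png

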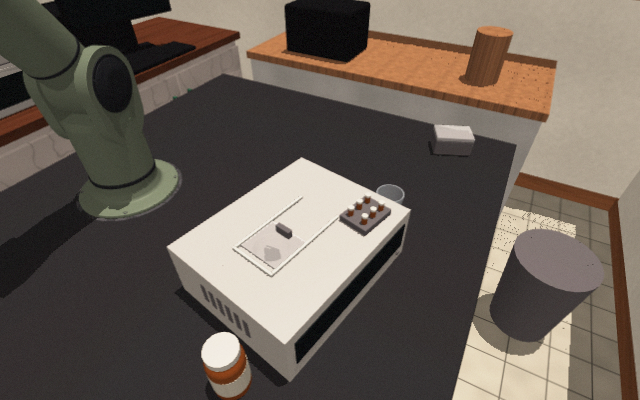

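View pics/top0.png

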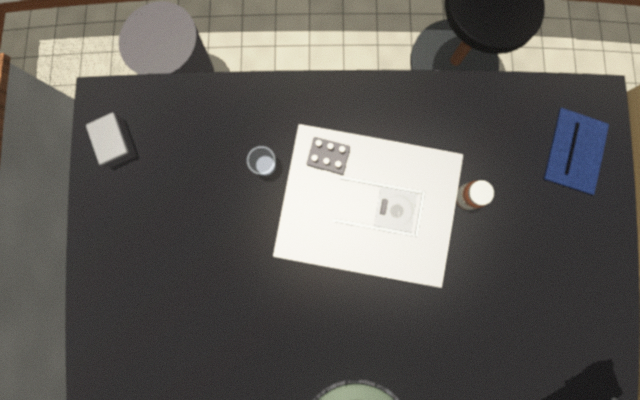

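Side view: white module with corners near (303,158), (410,210), (170,248); grey rib at (285,230); tray at (365,213); jar at (225,365). Top view: module corners at about (299,125), (463,153), (442,287), (274,257); rib at (383,207); knob faintly at (397,211) through the shutter. I'll measure these now.

```bash
cat > h.py <<'E'
import cv2,numpy as np
from workcell import bot
def cam(f): return np.array([[f["fx"],0,f["cx"]],[0,f["fy"],f["cy"]],[0,0,1]]),np.array(f["dist"],float),np.array(f["extrinsics"])
def und(f,p):
    K,d,E=cam(f);return cv2.undistortPoints(np.array(p,float).reshape(-1,1,2),K,d)[:,0]
def plane(f,p,z):
    K,d,E=cam(f);R,t=E[:3,:3],E[:3,3];C=-R.T@t
    r=np.c_[und(f,p),np.ones(len(und(f,p)))]@R
    return C+r*((z-C[2])/r[:,2])[:,None]
def tri(fa,pa,fb,pb):
    X=cv2.triangulatePoints(cam(fa)[2][:3],cam(fb)[2][:3],und(fa,pa).T,und(fb,pb).T);return (X[:3]/X[3]).T
def proj(f,P):
    K,d,E=cam(f);return cv2.projectPoints(np.array(P,float).reshape(-1,1,3),cv2.Rodrigues(E[:3,:3])[0],E[:3,3],K,d)[0][:,0]
E
python3 - <<'E'
from h import *
ft=bot.grab_frame("top");fs=bot.grab_frame("side")
g=cv2.cvtColor(ft["pixels"],cv2.COLOR_RGB2GRAY)
m=(g>150).astype(np.uint8);m[:100]=0
c=max(cv2.findContours(m,0,2)[0],key=cv2.contourArea);h=cv2.convexHull(c)
q=cv2.approxPolyDP(h,8,True)[:,0];print("hull",q.tolist())
r=plane(ft,q,.14);print(np.round(r,4).tolist(),[np.linalg.norm(r[i]-r[i-1]).round(4) for i in range(len(r))])
P=plane(ft,h[:,0],.14)[:,:2].astype(np.float32);print("rect",cv2.minAreaRect(P))
for n,f,(x0,y0,x1,y1),s in(("top",ft,(325,165,435,250),7),("side",fs,(225,185,345,285),6)):
    im=f["pixels"][y0:y1,x0:x1]
    cv2.imwrite(f"pics/{n}_c.png",cv2.resize(im[:,:,::-1],None,fx=s,fy=s,interpolation=2))
E
```

```text
hull [[299, 124], [462, 154], [440, 287], [273, 256]]
[[0.7892, 0.1372, 0.14], [0.7145, -0.2531, 0.14], [0.4005, -0.1918, 0.14], [0.475, 0.198, 0.14]] [np.float64(0.32), np.float64(0.3973), np.float64(0.3199), np.float64(0.3969)]
rect ((0.5950206518173218, -0.028270378708839417), (0.4040603041648865, 0.3227536082267761), 79.22496032714844)
```

View pics/top_c.png

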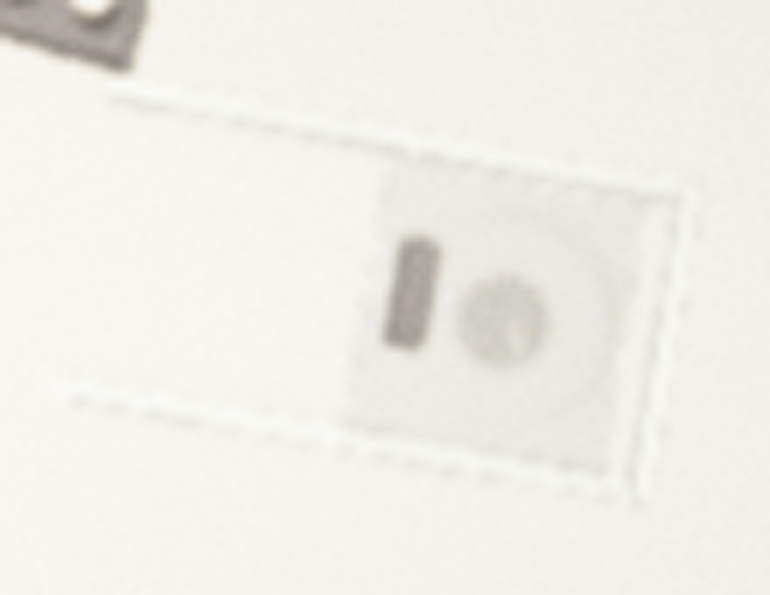

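View pics/side_c.png

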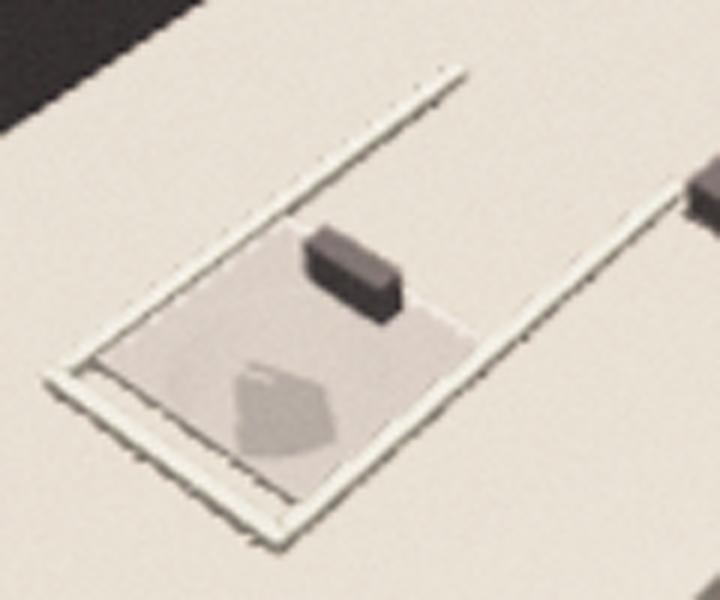

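Top crop: rib from (412,238) to (404,348) in crop pixels, so about (383.3,206.8) full; knob disc centre at crop (503,320). Side crop: rib top face has corners (325,228), (403,272), (383,288), (305,243); knob seen through the clear plate near (285,410).

Run:
```python
from h import *
ft=bot.grab_frame("top");fs=bot.grab_frame("side")
g=cv2.cvtColor(ft["pixels"],cv2.COLOR_RGB2GRAY)
roi=(g[190:225,372:396]<190).astype(np.uint8)
c=max(cv2.findContours(roi,0,2)[0],key=cv2.contourArea);(cx,cy),sz,a=cv2.minAreaRect(c)
pt=[[cx+372,cy+190]];print("rib top px",pt,sz,a)
def s(p): return (np.array(p,float)-2.5)/6+[225,185]
ps=s([[325,228],[403,272],[383,288],[305,243]]);pc=[ps.mean(0)]
print("tri rib",tri(ft,pt,fs,pc))
print("side corners at z=.165",plane(fs,ps,.165).round(4).tolist())
print("rib top at .165 side,top",plane(fs,pc,.165),plane(ft,pt,.165))
# rail cross-bar corners top (z=.147)
rt=(np.array([[688,190],[640,495]],float)-3)/7+[325,165]; rs=s([[50,378],[280,542]])
print("rail corners",plane(ft,rt,.147).round(4).tolist(),plane(fs,rs,.147).round(4).tolist())
print("tri rails",tri(ft,rt[::-1],fs,rs).round(4).tolist(), tri(ft,rt,fs,rs).round(4).tolist())
kt=(np.array([[503,320]],float)-3)/7+[325,165];print("knob disc",plane(ft,kt,.13).round(4))
w=np.array([.595,-.0277]);M=lambda x,y,z,a=-.189:[w[0]+np.cos(a)*x-np.sin(a)*y,w[1]+np.sin(a)*x+np.cos(a)*y,z]
print("pred well",M(0,-.07,.14),"rib",M(0,-.04,.165))
m=np.linalg.norm;hs=cv2.cvtColor(fs["pixels"],cv2.COLOR_RGB2HSV)
# tray
roi=((g[130:180,300:356]<170)).astype(np.uint8);c=cv2.findContours(roi,0,2)[0];c=max(c,key=cv2.contourArea)+[300,130]
print("tray corners z=.14-ish",plane(ft,cv2.boxPoints(cv2.minAreaRect(c)),.15).round(3).tolist())
```

```text
rib top px [[383.40384674072266, 206.48077011108398]] (5.295135498046875, 15.297059059143066) 11.309932708740234
tri rib [[ 0.58823443 -0.05864754  0.16308126]]
side corners at z=.165 [[0.5733, -0.053, 0.165], [0.6071, -0.058, 0.165], [0.6052, -0.0673, 0.165], [0.5713, -0.0621, 0.165]]
rib top at .165 side,top [[ 0.589394   -0.06016828  0.165     ]] [[ 0.58809158 -0.05842069  0.165     ]]
rail corners [[0.6235, -0.1542, 0.147], [0.5216, -0.1358, 0.147]] [[0.522, -0.1383, 0.147], [0.6242, -0.1572, 0.147]]
tri rails [[0.5211, -0.1367, 0.1449], [0.6233, -0.1552, 0.1441]] [[0.5944, -0.162, 0.216], [0.5535, -0.1307, 0.0732]]
knob disc [[ 0.5812 -0.0936  0.13  ]]
pred well [np.float64(0.5818486242467072), np.float64(-0.09645348220850856), 0.14] rib [np.float64(0.5874849281409755), np.float64(-0.06698770411914774), 0.165]
tray corners z=.14-ish [[0.687, 0.118, 0.15], [0.754, 0.1, 0.15], [0.731, 0.016, 0.15], [0.664, 0.034, 0.15]]
```

```bash
python3 -m crank '{"travel":[[2,2.5,0],[4.5,5.5,0],[7,9,0],[9,11.5,0],[11,13.5,0]],"turn":[[0,0,-1],[0,0,-2],[0,0,-4],[0,0,-5],[0,0,-6.5]],"gripper":[0.4,0.4,0.4,0.4,0.4]}' 30
python3 -m crank '{"travel":[[2,2.5,0],[4.5,5.5,0],[7,9,0],[9,11.5,0],[11,13.5,0]],"turn":[[0,0,-1],[0,0,-2],[0,0,-4],[0,0,-5],[0,0,-6.5]],"gripper":[0.4,0.4,0.4,0.4,0.4]}' 30
python3 -m crank '{"travel":[[2,2.5,0],[4.5,5.5,0],[7,9,0],[9,11.5,0],[11,13.5,0]],"turn":[[0,0,-1],[0,0,-2],[0,0,-4],[0,0,-5],[0,0,-6.5]],"gripper":[0.4,0.4,0.4,0.4,0.4]}' 30
python3 -c "from h import *;print(bot.observe())"
```

```text
clock: 0.8
position: [0.269, -0.4681, 0.2315]
tool_rot: [3.142, -0.0, 0.142]
force: [-0.2, -0.5, 0.2]
grip_width: 0.0507
finger_force: 0.0
clock: 1.3
position: [0.379, -0.333, 0.2315]
tool_rot: [-3.142, -0.0, 0.029]
force: [0.2, -0.9, 0.1]
grip_width: 0.0512
finger_force: 0.0
clock: 1.8
position: [0.489, -0.1978, 0.2314]
tool_rot: [-3.141, -0.0, -0.084]
force: [-0.4, -0.3, -0.0]
grip_width: 0.0513
finger_force: 0.0
{'clock': 1.8, 'qpos': array([ 0.36927171,  0.36887164, -0.12601985,  1.85186113,  0.05650002,
        0.92423951, -1.43729815]), 'qd': array([-0.46534832,  0.17049962, -0.00399497, -0.26691363,  0.03143566,
        0.09357533, -0.74979833]), 'joint_efforts': array([  4.23705563, -78.159163  ,  -1.14651941, -31.95197225,
        -0.19193762,  -0.30423746,   2.28803247]), 'position': array([ 0.48898236, -0.19778852,  0.23139529]), 'tool_rot': array([-3.14135981e+00, -9.82759080e-05, -8.40912782e-02]), 'force': array([-0.42322267, -0.28965324, -0.03343071]), 'moment': array([-0.04240555, -0.02567123, -0.00465289]), 'finger_force': 0.0, 'grip_width': 0.05131665065864681}
```

```bash
python3 -m crank '{"travel":[[2,2.5,0],[4.5,6,0],[7,9.5,0],[9,12,-1],[9.9,13.5,-2]],"turn":[[0,0,-1],[0,0,-2],[0,0,-4],[0,0,-5],[0,0,-5.6]],"gripper":[0.45,0.45,0.45,0.45,0.45]}' 30
python3 -m crank '{"travel":[[0,0,-1.5],[0,0,-3],[0,0,-4],[0,0,-4],[0,0,-4]],"turn":[[0,0,0],[0,0,0],[0,0,0],[0,0,0],[0,0,0]],"gripper":[0.5,0.5,0.5,0.5,0.5]}' 30
python3 - <<'E'
from h import *
for n,(x0,y0,x1,y1),s in(("side",(225,150,345,250),6),):
    im=bot.grab_frame(n)["pixels"][y0:y1,x0:x1]
    cv2.imwrite(f"pics/{n}_d.png",cv2.resize(im[:,:,::-1],None,fx=s,fy=s,interpolation=2))
o=bot.observe();print(o["qpos"],o["force"])
E
```

```text
clock: 2.3
position: [0.5886, -0.0618, 0.211]
tool_rot: [-3.141, -0.001, -0.181]
force: [-0.3, -1.3, -0.3]
grip_width: 0.047
finger_force: 0.0
clock: 2.8
position: [0.5873, -0.0648, 0.1717]
tool_rot: [-3.142, -0.0, -0.183]
force: [-0.7, -0.4, -0.3]
grip_width: 0.0426
finger_force: 0.0
[ 0.10187828  0.53705083 -0.13092508  1.74589602  0.08801132  0.86351977
 -1.82140264] [0.43944743 0.36365103 0.32603849]
```

View pics/side_d.png

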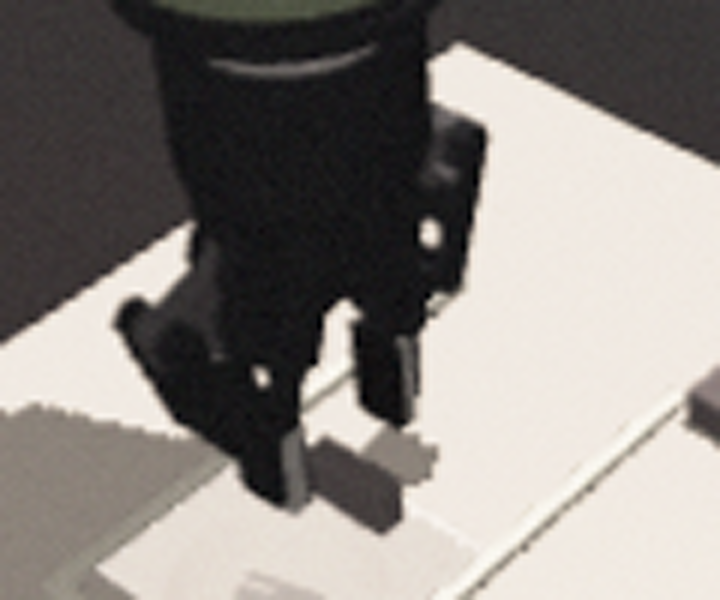

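The open fingers straddle the rib (rib at crop (355,485), fingertips at (290,500) and (395,420)). I'll lower and grip.

```bash
python3 -m crank '{"travel":[[0,0,-1],[0,0,-1.9],[0,0,-1.9],[0,0,-1.9],[0,0,-1.9]],"turn":[[0,0,0],[0,0,0],[0,0,0],[0,0,0],[0,0,0]],"gripper":[0.5,0.5,0.5,0.7,0.9]}' 25
python3 -m crank '{"travel":[[0,0,0],[0,0,0],[0,0,0],[0,0,0],[0,0,0]],"turn":[[0,0,0],[0,0,0],[0,0,0],[0,0,0],[0,0,0]],"gripper":[1,1,1,1,1]}' 25
```

```text
clock: 3.35
position: [0.5872, -0.0644, 0.1525]
tool_rot: [-3.141, -0.0, -0.182]
force: [-0.9, 1.6, -0.8]
grip_width: 0.0144
finger_force: 0.5
clock: 3.85
position: [0.5872, -0.0646, 0.1525]
tool_rot: [-3.141, -0.0, -0.182]
force: [-1.8, 1.8, 6.1]
grip_width: 0.0112
finger_force: 29.7
```

```bash
python3 -m crank '{"travel":[[0.1,0.5,0],[0.27,1.5,0],[0.5,2.7,0],[0.72,3.9,0],[0.9,4.9,0]],"turn":[[0,0,0],[0,0,0],[0,0,0],[0,0,0],[0,0,0]],"gripper":[1,1,1,1,1]}' 25
python3 -m crank '{"travel":[[0.2,1,0],[0.4,2,0],[0.55,3,0],[0.65,3.5,0],[0.72,3.9,0]],"turn":[[0,0,0],[0,0,0],[0,0,0],[0,0,0],[0,0,0]],"gripper":[1,1,1,1,1]}' 25
python3 -m crank '{"travel":[[0.02,0.1,0],[0.04,0.2,0],[0.055,0.3,0],[0.055,0.3,0],[0.055,0.3,0]],"turn":[[0,0,0],[0,0,0],[0,0,0],[0,0,0],[0,0,0]],"gripper":[1,1,1,1,1]}' 25
```

```text
clock: 4.35
position: [0.5966, -0.0153, 0.1525]
tool_rot: [3.141, -0.001, -0.182]
force: [1.1, -1.5, 5.0]
grip_width: 0.0111
finger_force: 29.6
clock: 4.85
position: [0.6039, 0.0235, 0.1525]
tool_rot: [-3.142, -0.001, -0.182]
force: [3.1, -2.4, 4.3]
grip_width: 0.0114
finger_force: 29.6
clock: 5.35
position: [0.6041, 0.0247, 0.1525]
tool_rot: [3.14, -0.001, -0.184]
force: [1.7, -7.4, 6.0]
grip_width: 0.0112
finger_force: 29.8
```

```bash
python3 -m crank '{"travel":[[0.02,0.1,0],[0.04,0.2,0],[0.04,0.25,0],[0.04,0.25,0],[0.04,0.25,0]],"turn":[[0,0,0],[0,0,0],[0,0,0],[0,0,0],[0,0,0]],"gripper":[1,1,1,1,1]}' 25
```

```text
clock: 5.85
position: [0.6041, 0.0249, 0.1524]
tool_rot: [3.137, -0.0, -0.185]
force: [-1.1, -18.1, 8.4]
grip_width: 0.0111
finger_force: 30.1
```

```bash
python3 -m crank '{"travel":[[-0.04,-0.2,0],[-0.07,-0.4,0],[-0.07,-0.4,0],[-0.07,-0.4,0],[-0.07,-0.4,0]],"turn":[[0,0,0],[0,0,0],[0,0,0],[0,0,0],[0,0,0]],"gripper":[1,1,0.5,0.5,0.5]}' 25
python3 -m crank '{"travel":[[0,0,1.5],[-1,0,4],[-4,0,7],[-8,0,10],[-11,0,12]],"turn":[[0,0,4],[0,0,12],[0,0,20],[0,0,28],[0,0,36]],"gripper":[0.6,0.6,0.6,0.6,0.6]}' 25
python3 - <<'E'
from h import *
a=[]
for n,(x0,y0,x1,y1),s in(("side",(215,180,345,280),5),("top",(340,170,440,250),6)):
    im=bot.grab_frame(n)["pixels"][y0:y1,x0:x1]
    a.append(cv2.resize(im[:,:,::-1],(650,500) if n=="side" else (600,480),interpolation=2))
a[1]=cv2.copyMakeBorder(a[1],0,20,0,0,0)
b=np.hstack(a);b=cv2.resize(b,(800,320));cv2.imwrite("pics/e.png",b)
print(bot.observe()["qpos"])
E
```

```text
clock: 6.35
position: [0.6032, 0.025, 0.152]
tool_rot: [3.141, 0.001, -0.182]
force: [-0.4, 0.2, 0.1]
grip_width: 0.0427
finger_force: 0.0
clock: 6.85
position: [0.4918, 0.025, 0.2737]
tool_rot: [3.141, -0.0, 0.452]
force: [0.8, 0.5, -0.7]
grip_width: 0.0347
finger_force: 0.0
[ 0.09430376  0.27242277 -0.32562138  1.8769151   0.10352676  1.00553571
 -1.39455285]
```

View pics/e.png

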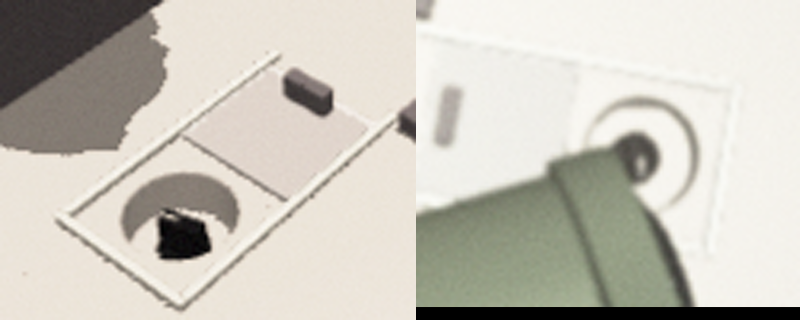

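The side view shows the open well with the knob in it. In the top view the arm hides half the knob, so I'll move the arm aside, keep turning for the knob grasp and look again.

```bash
python3 -m crank '{"travel":[[0,2.5,0],[-1,6,0],[-2,10,0],[-3,13,0],[-4,16,0]],"turn":[[0,0,8],[0,0,16],[0,0,24],[0,0,32],[0,0,40]],"gripper":[0.6,0.6,0.6,0.6,0.6]}' 25
python3 - <<'E'
from h import *
a=[]
for n,(x0,y0,x1,y1) in(("side",(234,225,294,275)),("top",(375,187,423,235))):
    f=bot.grab_frame(n);np.save(n+".npy",f,allow_pickle=True)
    im=f["pixels"][y0:y1,x0:x1]
    im=np.clip(im.astype(float)*1.3,0,255).astype(np.uint8)
    a.append(cv2.resize(im[:,:,::-1],None,fx=400/(x1-x0),fy=400/(x1-x0),interpolation=2))
a[0]=cv2.copyMakeBorder(a[0],0,400-a[0].shape[0],0,0,0)
cv2.imwrite("pics/f.png",np.hstack([x[:400] for x in a]))
print(bot.observe()["qpos"])
E
```

```text
clock: 7.45
position: [0.4531, 0.1864, 0.2719]
tool_rot: [-3.141, 0.0, 1.149]
force: [0.3, 0.2, 0.5]
grip_width: 0.034
finger_force: 0.0
[-0.08106752  0.29587485 -0.53550291  1.87586254  0.17385631  1.01596507
 -1.10703325]
```

View pics/f.png

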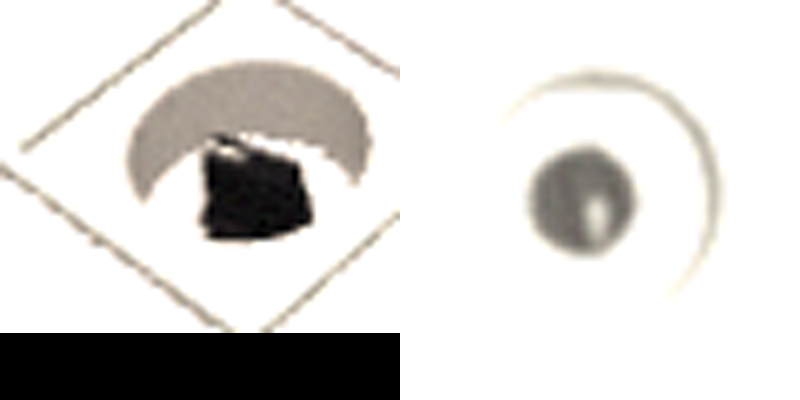

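Side: knob dark at crop (255,190). Top: disc centred at crop (583,200), with a bright patch at (597,215). I need a contrast stretch inside the dark region.

Run:
```python
from h import *
a=[]
for n,(x0,y0,x1,y1) in(("side",(260,241,284,265)),("top",(388,202,406,220))):
    ims=np.mean([bot.grab_frame(n)["pixels"] for _ in range(6)],0)
    np.save(n+"_k.npy",ims)
    im=ims[y0:y1,x0:x1].mean(2);print(n,im.min(),np.percentile(im,[10,30,50]))
    lo,hi=im.min(),np.percentile(im,35 if n=="side" else 60)
    im=(np.clip((im-lo)/(hi-lo),0,1)*255).astype(np.uint8)
    a.append(cv2.resize(im,(400,400),interpolation=cv2.INTER_CUBIC))
cv2.imwrite("pics/g.png",np.hstack(a))
```

```text
side 8.444444444444445 [ 13.          56.27777778 123.05555556]
top 79.22222222222223 [ 87.51111111 118.99444444 206.36111111]
```

View pics/g.png

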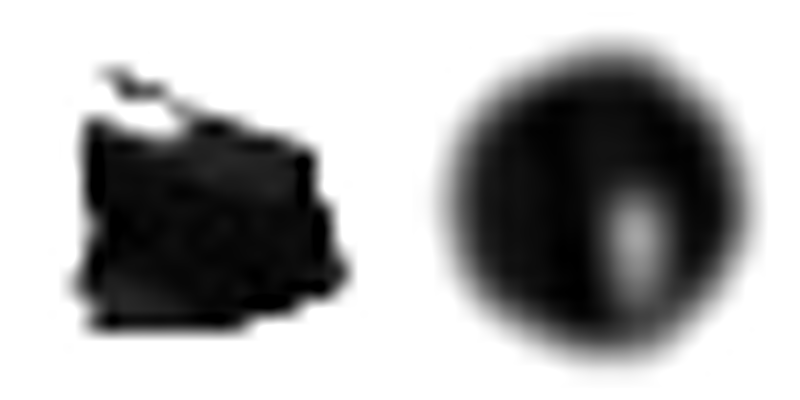

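A white pointer mark on the bar shows at top crop (237,250) and side crop (140,110). The bar's top outline in the side crop runs (105,70) – (310,148) at the back and (95,125) at the front left. I'll map these onto the bar-top plane.

Run:
```python
from h import *
ft=bot.grab_frame("top");fs=bot.grab_frame("side")
S=lambda p:np.array(p,float)*24/400-.5+[260,241]
T=lambda p:np.array(p,float)*18/400-.5+[388,202]
mt=T([[237,250]]);ms=S([[140,108]])
print("mark tri",tri(ft,mt,fs,ms),"planes",plane(ft,mt,.134),plane(fs,ms,.134))
P=[[105,70],[200,105],[310,148],[95,125],[190,130]]
print("side top outline",plane(fs,S(P),.134).round(4).tolist())
print("disc (z .115)",plane(ft,T([[205,205]]),.116).round(4), "disc edges bottom side",plane(fs,S([[90,325],[345,275]]),.109).round(4).tolist())
w=np.array([.5825,-.0945])
# rectified metric view of bar-top plane from both cameras, 0.1 mm/px
n=500;u,v=np.meshgrid(np.arange(n),np.arange(n))
X=np.stack([w[0]+(n/2-v)*1e-4,w[1]+(n/2-u)*1e-4,np.full(u.shape,.134)],-1).reshape(-1,3)
a=[]
for f,nm in((ft,"top"),(fs,"side")):
    q=proj(f,X).reshape(n,n,2).astype(np.float32)
    im=np.load(nm+"_k.npy").mean(2).astype(np.float32)
    r=cv2.remap(im,q[...,0],q[...,1],cv2.INTER_CUBIC)
    lo,hi=(75,190) if nm=="top" else (5,90)
    r=(np.clip((r-lo)/(hi-lo),0,1)*255).astype(np.uint8);r=cv2.circle(r,(250,250),4,255,1)
    a.append(cv2.resize(r,(400,400)))
cv2.imwrite("pics/r.png",np.hstack(a))
```

```text
mark tri [[ 0.57459601 -0.09699674  0.13604128]] planes [[ 0.57514477 -0.0969797   0.134     ]] [[ 0.57292729 -0.09590206  0.134     ]]
side top outline [[0.5658, -0.0929, 0.134], [0.5789, -0.0921, 0.134], [0.5942, -0.0915, 0.134], [0.5698, -0.1007, 0.134], [0.5801, -0.0959, 0.134]]
disc (z .115) [[ 0.581  -0.0964  0.116 ]] disc edges bottom side [[0.5726, -0.1103, 0.109], [0.5954, -0.0892, 0.109]]
```

View pics/r.png

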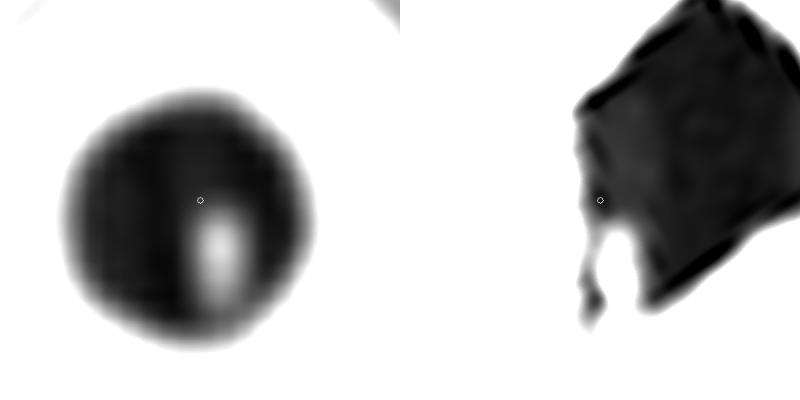

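The bar's long edge runs almost along world x, at yaw about +2 to +9°, with the mark at the -x end. The rails, the open-stop position of the rib and the disc put the axis at about (0.5817, -0.095). I'll grasp at tool yaw 185° so that joint 7 has room to turn clockwise.

```bash
python3 -m crank '{"travel":[[0.5,-1,0],[1.5,-3,0],[2.7,-6,0],[4,-9,0],[5,-11,0]],"turn":[[0,0,8],[0,0,16],[0,0,24],[0,0,32],[0,0,40]],"gripper":[0.6,0.6,0.6,0.6,0.6]}' 25
python3 -m crank '{"travel":[[1,-2.2,0],[2,-4.5,0],[3,-7,0],[4,-9,0],[5,-11,0]],"turn":[[0,0,8],[0,0,16],[0,0,24],[0,0,32],[0,0,40]],"gripper":[0.65,0.65,0.65,0.65,0.65]}' 25
python3 -m crank '{"travel":[[1,-2,-1],[2,-4,-3],[2.5,-5.5,-5],[2.9,-6.1,-7],[2.9,-6.1,-8]],"turn":[[0,0,8],[0,0,16],[0,0,24],[0,0,32],[0,0,38]],"gripper":[0.65,0.65,0.65,0.65,0.65]}' 25
python3 -m crank '{"travel":[[0,0,0],[0,0,0],[0,0,0],[0,0,0],[0,0,0]],"turn":[[0,0,0],[0,0,0],[0,0,0],[0,0,0],[0,0,0]],"gripper":[0.65,0.65,0.65,0.65,0.65]}' 25
python3 -c "from h import *;o=bot.observe();print(o['qpos'],o['position'],o['tool_rot'],o['grip_width'],o['moment'])"
```

```text
clock: 8.75
position: [0.5041, 0.0726, 0.2722]
tool_rot: [-3.141, 0.001, 1.846]
force: [0.9, 1.5, -0.9]
grip_width: 0.0342
finger_force: 0.0
clock: 9.25
position: [0.5539, -0.0363, 0.2723]
tool_rot: [-3.142, 0.0, 2.546]
force: [0.5, -0.5, 0.1]
grip_width: 0.03
finger_force: 0.0
clock: 9.75
position: [0.5822, -0.0975, 0.1904]
tool_rot: [3.141, -0.002, -3.076]
force: [0.3, 0.3, -0.7]
grip_width: 0.0293
finger_force: 0.0
clock: 10.25
position: [0.5828, -0.096, 0.1929]
tool_rot: [-3.141, 0.001, -3.08]
force: [0.2, -0.4, 0.0]
grip_width: 0.0303
finger_force: 0.0
[ 0.5968684   0.61791036 -0.78939841  1.7047341   0.5005887   1.03129039
  1.26758022] [ 0.58276721 -0.09604203  0.19287282] [-3.14108173e+00  7.85608887e-04 -3.08026010e+00] 0.030275980941598415 [-0.00777783 -0.00042994  0.0073814 ]
```

```bash
python3 -m crank '{"travel":[[-0.1,0.1,-1],[-0.1,0.1,-2.5],[-0.1,0.1,-4],[-0.1,0.1,-4.3],[-0.1,0.1,-4.3]],"turn":[[0,0,0],[0,0,0],[0,0,0],[0,0,0],[0,0,0]],"gripper":[0.65,0.65,0.65,0.65,0.65]}' 20
python3 -m crank '{"travel":[[0,0,-0.5],[0,0,-1],[0,0,-1.5],[0,0,-1.7],[0,0,-1.7]],"turn":[[0,0,0],[0,0,0],[0,0,0],[0,0,0],[0,0,0]],"gripper":[0.65,0.65,0.65,0.65,0.65]}' 20
python3 -c "from h import *;im=[bot.grab_frame('side')['pixels'][170:270,205:325] for _ in '1'][0];cv2.imwrite('pics/k.png',cv2.resize(im[:,:,::-1],None,fx=5,fy=5,interpolation=2))"
```

```text
clock: 10.75
position: [0.5812, -0.095, 0.1483]
tool_rot: [3.141, -0.001, -3.079]
force: [-0.3, -0.4, 0.0]
grip_width: 0.0297
finger_force: 0.0
clock: 11.25
position: [0.5814, -0.0951, 0.132]
tool_rot: [3.142, -0.0, -3.08]
force: [0.7, -0.6, 0.6]
grip_width: 0.0298
finger_force: 0.0
```

View pics/k.png

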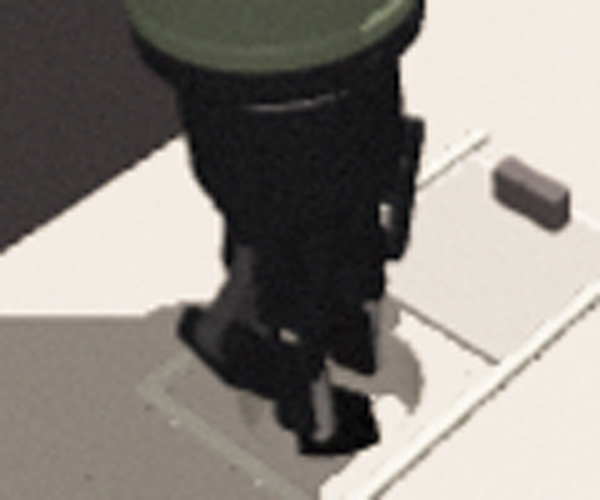

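The fingers are inside the well, straddling the knob (knob at crop (345,430), rib clear at (530,190)). I'll descend and grip gently.

```bash
python3 -m crank '{"travel":[[0,0,-0.5],[0,0,-1],[0,0,-1.3],[0,0,-1.3],[0,0,-1.3]],"turn":[[0,0,0],[0,0,0],[0,0,0],[0,0,0],[0,0,0]],"gripper":[0.65,0.65,0.65,0.65,0.7]}' 20
python3 -m crank '{"travel":[[0,0,0],[0,0,0],[0,0,0],[0,0,0],[0,0,0]],"turn":[[0,0,0],[0,0,0],[0,0,0],[0,0,0],[0,0,0]],"gripper":[0.75,0.8,0.85,0.95,0.95]}' 25
python3 -c "from h import *;o=bot.observe();print(o['position'],o['tool_rot'],o['grip_width'],o['finger_force'],o['force'],o['moment'])"
```

```text
clock: 11.8
position: [0.5816, -0.0951, 0.1192]
tool_rot: [3.142, -0.0, -3.079]
force: [0.3, 0.2, 0.3]
grip_width: 0.0256
finger_force: 0.0
clock: 12.3
position: [0.5818, -0.0953, 0.1195]
tool_rot: [-3.141, 0.0, -3.08]
force: [0.9, -1.9, 3.6]
grip_width: 0.0113
finger_force: 28.0
[ 0.58177448 -0.09529592  0.11949675] [-3.14135686e+00  4.98204806e-04 -3.07971116e+00] 0.01128028783257791 28.01003247499466 [ 0.91648842 -1.89840069  3.61044759] [-0.24925441 -0.16469384 -0.0115941 ]
```

```bash
cat > s.py <<'E'
from h import *
L=[bot.observe()]
for _ in range(4): bot.grab_frame("side");L.append(bot.observe())
m=np.mean([o['moment'] for o in L],0);o=L[-1]
print("t",o['clock'],"yaw",np.round(o['tool_rot'][2],4),"Mz",np.round(m[2],4),"sd",np.std([o['moment'][2] for o in L]).round(4),"F",np.mean([o['force'] for o in L],0).round(1),"w",o['grip_width'].round(4))
E
python3 s.py
python3 -m crank '{"travel":[[0,0,0],[0,0,0],[0,0,0],[0,0,0],[0,0,0]],"turn":[[0,0,-4],[0,0,-8],[0,0,-12],[0,0,-16],[0,0,-20]],"gripper":[0.95,0.95,0.95,0.95,0.95]}' 25
python3 s.py
python3 -m crank '{"travel":[[0,0,0],[0,0,0],[0,0,0],[0,0,0],[0,0,0]],"turn":[[0,0,-1],[0,0,-2],[0,0,-3],[0,0,-4],[0,0,-5]],"gripper":[0.95,0.95,0.95,0.95,0.95]}' 25
python3 s.py
```

```text
clock: 13.0
position: [0.5817, -0.0953, 0.1195]
tool_rot: [-3.141, 0.0, 2.852]
force: [0.6, -1.3, 4.3]
grip_width: 0.011
finger_force: 28.3
clock: 13.7
position: [0.5817, -0.0954, 0.1195]
tool_rot: [-3.142, 0.0, 2.769]
force: [1.8, -2.8, 7.8]
grip_width: 0.0114
finger_force: 28.5Traceback (most recent call last):
  File "s.py", line 5, in <module>
    print("t",o['clock'],"yaw",np.round(o['tool_rot'][2],4),"Mz",np.round(m[2],4),"sd",np.std([o['moment'][2] for o in L]).round(4),"F",np.mean([o['force'] for o in L],0).round(1),"w",o['grip_width'].round(4))
                                                                                                                                                                                        ^^^^^^^^^^^^^^^^^^^^^
AttributeError: 'float' object has no attribute 'round'
Traceback (most recent call last):
  File "s.py", line 5, in <module>
    print("t",o['clock'],"yaw",np.round(o['tool_rot'][2],4),"Mz",np.round(m[2],4),"sd",np.std([o['moment'][2] for o in L]).round(4),"F",np.mean([o['force'] for o in L],0).round(1),"w",o['grip_width'].round(4))
                                                                                                                                                                                        ^^^^^^^^^^^^^^^^^^^^^
AttributeError: 'float' object has no attribute 'round'
Traceback (most recent call last):
  File "s.py", line 5, in <module>
    print("t",o['clock'],"yaw",np.round(o['tool_rot'][2],4),"Mz",np.round(m[2],4),"sd",np.std([o['moment'][2] for o in L]).round(4),"F",np.mean([o['force'] for o in L],0).round(1),"w",o['grip_width'].round(4))
                                                                                                                                                                                        ^^^^^^^^^^^^^^^^^^^^^
AttributeError: 'float' object has no attribute 'round'
```

```bash
sed -i "s/o\['grip_width'\].round(4)/round(o['grip_width'],4)/" s.py; python3 s.py
python3 -m crank '{"travel":[[0,0,0],[0,0,0],[0,0,0],[0,0,0],[0,0,0]],"turn":[[0,0,-1],[0,0,-2],[0,0,-3],[0,0,-4],[0,0,-4]],"gripper":[0.95,0.95,0.95,0.95,0.95]}' 25
python3 s.py
```

```text
t 14.1 yaw 2.7693 Mz -0.0844 sd 0.0241 F [ 0.7 -2.9  6.3] w 0.0112
clock: 14.6
position: [0.5817, -0.0953, 0.1195]
tool_rot: [-3.142, 0.0, 2.699]
force: [0.9, -2.5, 5.9]
grip_width: 0.0111
finger_force: 28.4
t 14.8 yaw 2.6995 Mz -0.0551 sd 0.0326 F [ 1.2 -2.6  6.2] w 0.011
```

```bash
sed -i "s/range(4)/range(6)/" s.py
python3 -m crank '{"travel":[[0,0,0],[0,0,0],[0,0,0],[0,0,0],[0,0,0]],"turn":[[0,0,-1],[0,0,-2],[0,0,-3],[0,0,-4],[0,0,-4]],"gripper":[0.95,0.95,0.95,0.95,0.95]}' 25 | sed -n 3p
python3 s.py
```

```text
tool_rot: [-3.142, 0.0, 2.629]
t 15.6 yaw 2.6297 Mz -0.0477 sd 0.0221 F [ 0.5 -2.5  6.2] w 0.0113
```

```bash
python3 -m crank '{"travel":[[0,0,0],[0,0,0],[0,0,0],[0,0,0],[0,0,0]],"turn":[[0,0,-1],[0,0,-2],[0,0,-3],[0,0,-4],[0,0,-4]],"gripper":[0.95,0.95,0.95,0.95,0.95]}' 25 | sed -n 3p
python3 s.py
```

```text
tool_rot: [3.142, 0.0, 2.559]
t 16.4 yaw 2.5599 Mz -0.0398 sd 0.0243 F [ 1.3 -2.6  6. ] w 0.0112
```

```bash
python3 -m crank '{"travel":[[0,0,0],[0,0,0],[0,0,0],[0,0,0],[0,0,0]],"turn":[[0,0,-0.5],[0,0,-1],[0,0,-1],[0,0,-1],[0,0,-1]],"gripper":[0.95,0.95,0.95,0.95,0.95]}' 25 | sed -n 3p
python3 s.py
```

```text
tool_rot: [3.142, 0.0, 2.542]
t 17.2 yaw 2.5425 Mz 0.0026 sd 0.0345 F [ 1.  -2.4  6.4] w 0.0114
```

```bash
python3 -m crank '{"travel":[[0,0,0],[0,0,0],[0,0,0],[0,0,0],[0,0,0]],"turn":[[0,0,-0.5],[0,0,-1],[0,0,-1.5],[0,0,-2],[0,0,-2]],"gripper":[0.95,0.95,0.95,0.95,0.95]}' 25 | sed -n 3p
python3 s.py
```

```text
tool_rot: [3.142, 0.0, 2.507]
t 18.0 yaw 2.5076 Mz -0.0125 sd 0.0319 F [ 1.1 -2.6  6.3] w 0.0113
```

```bash
python3 -m crank '{"travel":[[0,0,0],[0,0,0],[0,0,0],[0,0,0],[0,0,0]],"turn":[[0,0,-0.7],[0,0,-1.4],[0,0,-2],[0,0,-3],[0,0,-3]],"gripper":[0.95,0.95,0.95,0.95,0.95]}' 25 | sed -n 3p
python3 s.py
```

```text
tool_rot: [3.142, 0.0, 2.455]
t 18.8 yaw 2.4552 Mz -0.0565 sd 0.0413 F [ 0.5 -2.6  6.4] w 0.011
```

```bash
python3 -m crank '{"travel":[[0,0,0],[0,0,0],[0,0,0],[0,0,0],[0,0,0]],"turn":[[0,0,-1],[0,0,-2],[0,0,-3],[0,0,-4],[0,0,-4]],"gripper":[0.95,0.95,0.95,0.95,0.95]}' 25 | sed -n 3p
python3 s.py
```

```text
tool_rot: [3.142, 0.0, 2.385]
t 19.6 yaw 2.3853 Mz -0.0559 sd 0.0202 F [ 1.3 -2.6  6.2] w 0.0111
```

```bash
python3 -m crank '{"travel":[[0,0,0],[0,0,0],[0,0,0],[0,0,0],[0,0,0]],"turn":[[0,0,-0.5],[0,0,-1],[0,0,-1.5],[0,0,-2],[0,0,-2]],"gripper":[0.95,0.95,0.95,0.95,0.95]}' 25 | sed -n 3p
python3 s.py
```

```text
tool_rot: [3.141, 0.0, 2.35]
t 20.4 yaw 2.3505 Mz -0.0127 sd 0.0129 F [ 1.1 -2.9  6.8] w 0.0109
```

```bash
python3 -m crank '{"travel":[[0,0,0],[0,0,0],[0,0,0],[0,0,0],[0,0,0]],"turn":[[0,0,-0.5],[0,0,-1],[0,0,-1.5],[0,0,-2],[0,0,-2]],"gripper":[0.95,0.95,0.95,0.95,0.95]}' 25 | sed -n 3p
python3 s.py
```

```text
tool_rot: [3.142, 0.0, 2.315]
t 21.2 yaw 2.3155 Mz -0.0402 sd 0.0253 F [ 0.7 -3.   6.5] w 0.0111
```

```bash
python3 -m crank '{"travel":[[0,0,0],[0,0,0],[0,0,0],[0,0,0],[0,0,0]],"turn":[[0,0,-1],[0,0,-2],[0,0,-3],[0,0,-4],[0,0,-4]],"gripper":[0.95,0.95,0.95,0.95,0.95]}' 25 | sed -n 3p
python3 s.py
```

```text
tool_rot: [3.142, 0.0, 2.245]
t 22.0 yaw 2.2457 Mz -0.0702 sd 0.0219 F [ 0.7 -2.9  6.6] w 0.0112
```

```bash
python3 -m crank '{"travel":[[0,0,0],[0,0,0],[0,0,0],[0,0,0],[0,0,0]],"turn":[[0,0,-1],[0,0,-2],[0,0,-3],[0,0,-4],[0,0,-4]],"gripper":[0.95,0.95,0.95,0.95,0.95]}' 25 | sed -n 3p
python3 s.py
```

```text
tool_rot: [3.142, 0.0, 2.175]
t 22.8 yaw 2.1759 Mz -0.0632 sd 0.0214 F [ 1.  -3.1  6.6] w 0.0112
```

```bash
python3 -m crank '{"travel":[[0,0,0],[0,0,0],[0,0,0],[0,0,0],[0,0,0]],"turn":[[0,0,-1],[0,0,-2],[0,0,-3],[0,0,-4],[0,0,-4]],"gripper":[0.95,0.95,0.95,0.95,0.95]}' 25 | sed -n 3p
python3 s.py
```

```text
tool_rot: [3.141, 0.0, 2.105]
t 23.6 yaw 2.1061 Mz -0.0507 sd 0.0268 F [ 1.2 -2.8  6.6] w 0.0113
```

```bash
python3 -m crank '{"travel":[[0,0,0],[0,0,0],[0,0,0],[0,0,0],[0,0,0]],"turn":[[0,0,-1],[0,0,-2],[0,0,-3],[0,0,-4],[0,0,-4]],"gripper":[0.95,0.95,0.95,0.95,0.95]}' 25 | sed -n 3p
python3 s.py
```

```text
tool_rot: [3.141, 0.0, 2.036]
t 24.4 yaw 2.0363 Mz -0.0096 sd 0.0239 F [ 0.6 -2.9  6.4] w 0.0117
```

Slight rise; smaller step.

```bash
python3 -m crank '{"travel":[[0,0,0],[0,0,0],[0,0,0],[0,0,0],[0,0,0]],"turn":[[0,0,-0.5],[0,0,-1],[0,0,-1.5],[0,0,-2],[0,0,-2]],"gripper":[0.95,0.95,0.95,0.95,0.95]}' 25 | sed -n 3p
python3 s.py
```

```text
tool_rot: [3.141, 0.0, 2.001]
t 25.2 yaw 2.0015 Mz 0.0413 sd 0.0242 F [ 0.6 -3.3  6.9] w 0.0113
```

```bash
python3 -m crank '{"travel":[[0,0,0],[0,0,0],[0,0,0],[0,0,0],[0,0,0]],"turn":[[0,0,-0.5],[0,0,-1],[0,0,-1.5],[0,0,-2],[0,0,-2]],"gripper":[0.95,0.95,0.95,0.95,0.95]}' 25 | sed -n 3p
python3 s.py;python3 s.py
```

```text
tool_rot: [3.141, 0.0, 1.966]
t 26.0 yaw 1.9666 Mz 0.0661 sd 0.0206 F [ 0.6 -2.8  6.5] w 0.0113
t 26.3 yaw 1.9666 Mz 0.0702 sd 0.0206 F [ 0.6 -2.8  6.7] w 0.0114
```

Torque is about 0.12 above the free-turning baseline. I'll nudge 0.5° more, hold, then release and lift.

```bash
python3 -m crank '{"travel":[[0,0,0],[0,0,0],[0,0,0],[0,0,0],[0,0,0]],"turn":[[0,0,-0.3],[0,0,-0.5],[0,0,-0.5],[0,0,-0.5],[0,0,-0.5]],"gripper":[0.95,0.95,0.95,0.95,0.95]}' 25 | sed -n 3p
python3 s.py
python3 -m crank '{"travel":[[0,0,0],[0,0,0],[0,0,0],[0,0,0],[0,0,0]],"turn":[[0,0,0],[0,0,0],[0,0,0],[0,0,0],[0,0,0]],"gripper":[0.8,0.7,0.65,0.65,0.65]}' 25
python3 -m crank '{"travel":[[0,0,1],[0,0,2.5],[0,0,4.5],[0,0,6.5],[0,0,8]],"turn":[[0,0,0],[0,0,0],[0,0,0],[0,0,0],[0,0,0]],"gripper":[0.65,0.65,0.65,0.65,0.65]}' 25
python3 s.py
```

```text
tool_rot: [3.141, 0.0, 1.958]
t 27.1 yaw 1.9579 Mz 0.0845 sd 0.0341 F [ 0.6 -3.2  6.8] w 0.0111
clock: 27.6
position: [0.5815, -0.0951, 0.1192]
tool_rot: [-3.141, -0.0, 1.956]
force: [0.6, -0.1, -0.3]
grip_width: 0.0299
finger_force: 0.0
clock: 28.1
position: [0.582, -0.0951, 0.2018]
tool_rot: [3.14, 0.001, 1.956]
force: [-0.0, 0.0, 0.4]
grip_width: 0.0299
finger_force: 0.0
t 28.4 yaw 1.9558 Mz -0.0032 sd 0.0171 F [ 0.1 -0.1  0.1] w 0.0297
```

```bash
python3 -m crank '{"travel":[[0,0.5,0],[0.2,2,0],[0.6,4,0],[1,6,0],[1.4,8,0]],"turn":[[0,0,7],[0,0,14],[0,0,21],[0,0,28],[0,0,35]],"gripper":[0.5,0.5,0.5,0.5,0.5]}' 25
python3 -m crank '{"travel":[[0.4,2,0],[0.8,4,0],[0.8,4,0],[0.8,4,0],[0.8,4,0]],"turn":[[0,0,7],[0,0,14],[0,0,20],[0,0,22.5],[0,0,22.5]],"gripper":[0.5,0.5,0.5,0.5,0.5]}' 25
python3 -m crank '{"travel":[[0,0,-1],[0,0,-2.5],[0,0,-4],[0,0,-4.8],[0,0,-4.8]],"turn":[[0,0,0],[0,0,0],[0,0,0],[0,0,0],[0,0,0]],"gripper":[0.5,0.5,0.5,0.5,0.5]}' 25
```

```text
clock: 28.9
position: [0.5953, -0.0144, 0.1986]
tool_rot: [-3.141, -0.001, 2.572]
force: [0.2, 0.3, -0.7]
grip_width: 0.0429
finger_force: 0.0
clock: 29.4
position: [0.6032, 0.0249, 0.1985]
tool_rot: [3.142, -0.001, 2.96]
force: [-0.3, -0.7, -0.9]
grip_width: 0.0426
finger_force: 0.0
clock: 29.9
position: [0.6028, 0.0248, 0.1496]
tool_rot: [-3.141, -0.002, 2.959]
force: [-1.0, 0.3, -0.4]
grip_width: 0.0428
finger_force: 0.0
```

```bash
python3 -m crank '{"travel":[[0,0,0.3],[0,0,0.3],[0,0,0.3],[0,0,0.3],[0,0,0.3]],"turn":[[0,0,0],[0,0,0],[0,0,0],[0,0,0],[0,0,0]],"gripper":[0.7,0.9,1,1,1]}' 25
python3 -m crank '{"travel":[[-0.1,-0.5,0],[-0.27,-1.5,0],[-0.5,-2.7,0],[-0.72,-3.9,0],[-0.9,-4.9,0]],"turn":[[0,0,0],[0,0,0],[0,0,0],[0,0,0],[0,0,0]],"gripper":[1,1,1,1,1]}' 25
python3 -m crank '{"travel":[[-0.2,-1,0],[-0.4,-2,0],[-0.55,-3,0],[-0.65,-3.5,0],[-0.72,-3.9,0]],"turn":[[0,0,0],[0,0,0],[0,0,0],[0,0,0],[0,0,0]],"gripper":[1,1,1,1,1]}' 25
python3 -m crank '{"travel":[[-0.02,-0.1,0],[-0.04,-0.2,0],[-0.055,-0.3,0],[-0.055,-0.3,0],[-0.055,-0.3,0]],"turn":[[0,0,0],[0,0,0],[0,0,0],[0,0,0],[0,0,0]],"gripper":[1,1,1,1,1]}' 25
```

```text
clock: 30.4
position: [0.604, 0.0247, 0.1553]
tool_rot: [-3.142, 0.001, 2.959]
force: [-2.2, -1.3, 6.5]
grip_width: 0.0113
finger_force: 28.7
clock: 30.9
position: [0.5946, -0.0247, 0.1552]
tool_rot: [3.141, 0.001, 2.959]
force: [-3.5, 2.5, 9.7]
grip_width: 0.0109
finger_force: 29.2
clock: 31.4
position: [0.5873, -0.0636, 0.1552]
tool_rot: [3.142, 0.001, 2.959]
force: [-4.0, 2.5, 11.5]
grip_width: 0.0108
finger_force: 29.4
clock: 31.9
position: [0.5869, -0.0658, 0.1552]
tool_rot: [3.141, 0.001, 2.959]
force: [-3.8, 3.9, 11.2]
grip_width: 0.011
finger_force: 29.3
```

```bash
python3 -m crank '{"travel":[[-0.02,-0.1,0],[-0.04,-0.2,0],[-0.04,-0.25,0],[-0.04,-0.25,0],[-0.04,-0.25,0]],"turn":[[0,0,0],[0,0,0],[0,0,0],[0,0,0],[0,0,0]],"gripper":[1,1,1,1,1]}' 25
```

```text
clock: 32.4
position: [0.5868, -0.066, 0.1553]
tool_rot: [3.138, 0.001, 2.961]
force: [-2.4, 15.0, 8.5]
grip_width: 0.0111
finger_force: 29.0
```

The shutter is at its closed stop after 92 mm of travel. I'll relax, release and retreat.

```bash
python3 -m crank '{"travel":[[0.04,0.2,0],[0.06,0.3,0],[0.06,0.3,0],[0.06,0.3,0],[0.06,0.3,0]],"turn":[[0,0,0],[0,0,0],[0,0,0],[0,0,0],[0,0,0]],"gripper":[1,1,0.6,0.5,0.5]}' 25
python3 -m crank '{"travel":[[0,0,1.5],[0,0,4],[0,0,7],[-2,0,10],[-5,0,12]],"turn":[[0,0,0],[0,0,0],[0,0,0],[0,0,0],[0,0,0]],"gripper":[0.5,0.5,0.5,0.5,0.5]}' 25
python3 -m crank '{"travel":[[-2,2,0],[-5,6,0],[-7,10,0],[-9,14,0],[-9,18,0]],"turn":[[0,0,0],[0,0,0],[0,0,0],[0,0,0],[0,0,0]],"gripper":[0.5,0.5,0.5,0.5,0.5]}' 25
python3 - <<'E'
from h import *
ft=bot.grab_frame("top");g=cv2.cvtColor(ft["pixels"],cv2.COLOR_RGB2GRAY)
roi=(g[190:225,372:396]<190).astype(np.uint8)
c=max(cv2.findContours(roi,0,2)[0],key=cv2.contourArea);(cx,cy),sz,a=cv2.minAreaRect(c)
print("rib px",cx+372,cy+190,sz,"was 383.40,206.48")
roi=(g[130:180,300:356]<170).astype(np.uint8);c=max(cv2.findContours(roi,0,2)[0],key=cv2.contourArea)+[300,130]
print("tray",plane(ft,cv2.boxPoints(cv2.minAreaRect(c)),.15).round(3).tolist())
E
```

```text
clock: 32.9
position: [0.587, -0.066, 0.1543]
tool_rot: [-3.141, 0.0, 2.959]
force: [-0.1, 0.6, -0.0]
grip_width: 0.0425
finger_force: 0.0
clock: 33.4
position: [0.5375, -0.065, 0.2769]
tool_rot: [3.141, 0.002, 2.96]
force: [-0.0, 0.1, 0.7]
grip_width: 0.0426
finger_force: 0.0
clock: 33.9
position: [0.4451, 0.1155, 0.2756]
tool_rot: [-3.14, 0.002, 2.96]
force: [1.5, -0.5, 0.6]
grip_width: 0.043
finger_force: 0.0
rib px 386.6621627807617 207.02702713012695 (5.589565753936768, 14.631509780883789) was 383.40,206.48
tray [[0.687, 0.118, 0.15], [0.754, 0.1, 0.15], [0.731, 0.016, 0.15], [0.664, 0.034, 0.15]]
```

```bash
python3 -c "from workcell import bot;print(bot.job_done())"
```

```text
the job is handed in; nothing more can be done
None
```

I opened the shutter fully, turned the knob clockwise onto its seat to about 0.13 N m above free turning, and let go. I then slid the shutter shut to its stop and handed the job in at about 34 s; the judging result was not shown, the tray had not moved, and I did not re-measure the jar and beaker.

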